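# Seat the stencil frame on its locating pins

### The job

Get the stencil ready for printing: with the fingertips, gently nudge the stencil frame sideways over the board, up to the fence and along it, until its two holes drop over the two red pins and it lies flat on the board. Only push it, do not grip, lift or ram it, and leave everything else on the board and table where it is.

Things in the scene. Friction and masses are not known exactly. Their poses are not given: they have to be found in the camera images.
- board: fixed plywood board (pose varies), 270 x 360 mm, its top 18 mm above the table. Origin: at table height under the centre of the seated frame's place; x points away from the robot to the fence, y along the fence; it spans x -115 to 155, y -180 to 180 mm. Two green lines 4 mm wide across it at y = +113 and -113 mm lie just outside the two ends of the seated frame
- fence_mid (a point): middle of the top of the near face of the dark wooden fence, a bar 340 mm long on the board, 20 mm high above the board's top; its near face lies at the board's x = 76 mm, 1 mm beyond the seated frame
- pin_left (a point): tip centre of the red locating pin at the board's +y side (board x = -46, y = 50 mm): 8 mm diameter, 8 mm high above the board's top, the upper 4 mm rounded to a dome; under the frame at the start, seen through its clear plate
- pin_right (a point): tip centre of the other red pin, alike, at the board's -y side (board x = -46, y = -50 mm)
- frame: loose stencil frame, about 0.45 kg: wooden rim 150 (x) by 220 mm (y) outside, 14 mm wide, 24 mm high, round a 6 mm clear plate with fir-tree openings. Origin: centre of its underside; axes as the board's when seated. It starts 14 to 26 mm short of its place (robot's side), up to 40 mm to either side along the fence, turned up to 0.08 rad
- frame_mid (a point): centre of the frame, half-way up its rim. Off the pins the frame rests on both pin tips: its robot-side edge is raised 9 to 13 mm, its far edge lies on the board. Pushing takes about 2 to 6 N. Once both holes are within about 4 mm of the pins it drops by itself and lies flat on the board, with about 2.5 mm of play; this point is then 30 mm above the table
- hole_left (a point): centre of the frame's +y hole (frame x = -46, y = 50 mm), 13 mm diameter with a black ring round it, at the plate's underside
- hole_right (a point): centre of the frame's -y hole (frame x = -46, y = -50 mm), alike, at the plate's underside
- green_jar: green paint jar, 40 mm diameter, 50 mm high, on the board behind the fence; leave it alone. Origin: centre of its underside
- fir: green wooden fir tree on a foot, 36 x 50 mm, 82 mm high, on the board behind the fence; leave it alone. Origin: centre of its underside
- mug_a: black mug, orange inside, 82 mm diameter, 95 mm high, on the table; leave it alone. Origin: centre of its underside
- mug_b: black mug, orange inside, 82 mm diameter, 95 mm high, on the table; leave it alone. Origin: centre of its underside
- paint_tray: open black paint tray 130 x 160 x 35 mm, on the table; leave it alone. Origin: centre of its underside
- white_jar: yellow jar with white cap, 60 mm diameter, 85 mm high, on the table; leave it alone. Origin: centre of its underside

How it is judged:
At the end, for the whole second after the job is handed in: the frame lies flat (within 0.02 rad) on the board with its underside within 2.5 mm of the board's top, each hole centred within 4 mm of its pin, and at rest (z of frame in the frame of board below 0.0205 m and angle between frame's own z axis and vertical below 0.02 rad and horizontal distance between hole_left and pin_left below 0.004 m and horizontal distance between hole_right and pin_right below 0.004 m and linear speed of frame below 0.01 m/s); the robot touches nothing.
It fails at once if the frame is lifted: its underside's centre comes more than 20 mm above the board, or it tips more than 0.2 rad (z of frame in the frame of board above 0.038 m or angle between frame's own z axis and vertical above 0.2 rad).
It fails at once if the frame is gripped or rammed: the fingers press on it with more than 40 N (contact force between the fingers and frame above 40 N).
It fails at once if a thing behind the fence (green jar or fir tree) is moved more than 15 mm (distance of any of green_jar, fir from where it was at the start of the episode above 0.015 m).
It fails at once if a thing on the table (mug, tray, yellow jar) is moved more than 15 mm (distance of any of mug_a, mug_b, paint_tray, white_jar from where it was at the start of the episode above 0.015 m).
It also fails if it takes over 54 s, if anything falls off the work surface, if the arm or the gripper's body presses on something with over 40 N, if the wrist force passes 120 N, or if a joint passes its speed limit or range.

### The arm

A 6-joint arm with a two-finger parallel gripper is mounted at the origin on the work surface. World frame = base frame: x ahead of the robot, y to its left, z up, the work surface at z = 0. Lengths are in m, angles in rad, forces in N, time in s.
With the tool pointing down it reaches from about 0.35 to 0.975 m from the base axis. Payload 4.9 kg.
Tool frame: the origin (TCP) lies at the very end of the fingers, on their centre line; the grasp point (between the pads) lies 19 mm behind it; z points along the fingers, y is the line along which they close (so a half turn about z gives the same grasp; the last joint's range is limited). The gripper opens to 85 mm and grips with 20 to 120 N. Pads are 22 mm wide; open, the fingers measure 114 mm over their backs; the gripper's body (76 mm by 85 mm) begins 54 mm behind the grasp point. The pads swing forward as they close: fully open they stand 13 mm farther back than shut.
Start: joints at [-1.409, 0.053, 1.613, -0, 1.476, -0.119], TCP at [0.173, -0.601, 0.231] pointing down, gripper open.
Joint ranges: [-3.01, 3.01], [-1.01, 2.22], [0.06, 2.58], [-1.02, 4.17], [0.09, 2.62], [-3.14, 3.14]. Speed limits (rad/s): [2.57, 2.57, 3.14, 3.14, 3.14, 3.14].

### API

Orientations are given as a rotation vector (axis times angle).
In Python, from station import ctrl, imaging gives the robot as it stands.
- The arm moves only by the tool play_rows, never from a script. Its argument "series" is a list of rows, each a list of 3 entries, a list of its own where there are three numbers: the opening, from 0 (shut) to 1 (fully open), then the shift along the tool's x, y, z each as a share of 0.05 m, from -1 to 1, then the turn, a rotation vector about the tool's x, y, z each as a share of 8 degrees, from -1 to 1. In form: [[grip, [dx, dy, dz], [ax, ay, az]], ...]. A call has 1 to 8 rows; each row shifts and turns the commanded pose from where the row before left it, along the tool's axes as they then stand; what a row does not reach is not made up. A row lasts 1/8 s, in which the tool goes at most 62.5 mm and 10.7 degrees, less where a joint would pass 70% of its speed; a pose out of reach is approached as far as the arm can. A call with a number of a shift or a turn outside -1 to 1 is refused whole. A call with a gripper value outside its range is refused whole. The fingers move at their own pace and stop on an object; "force" is the grip in N (left out, the last holds). Time passes only in rows, so rows that do not move let the fingers close. It gives the time, the measured TCP pose, the force, the opening and the grip force at its end, in the units of the state.
- ctrl.get_obs(): the state, without advancing time (a new reading comes with each control period).
- imaging.get_image(name): name is "scene" or "top" or "wrist"; returns a dict with "color" (420x560x3 uint8, blue, green, red), "fx", "fy", "cx", "cy" (pixels), "D" ([k1, k2, p1, p2, k3] as OpenCV has them; the pictures are not rectified), "extrinsics" (4x4, takes a point from world to camera coordinates); the wrist camera has in their place "hand_eye" (4x4, takes a point from camera to tool coordinates, whose origin is the TCP and whose axes are the flange's). Camera axes: x right, y down, z forward; pixel columns grow to the right and rows downward; lengths in m; the calibration is good to about 2 mm. A picture is of the moment at which its call begins: read the wrist's pose just before it. There is no depth.
- ctrl.finish_job(): hands the job in; it is judged then, once.
The state is a dict: "t": time; "q": joint angles; "dq": joint speeds; "effort": joint torques, N m; "tool_pos": TCP position; "tool_rot": TCP orientation; "contact_force": force on the tool from outside, world axes, zero at the start; "wrist_torque": the same for the moment, N m; "opening": finger opening in m; "grip_force": force on a finger pad.
Only numpy, scipy, OpenCV 4.12 (cv2) and the standard library are available. Lean on these libraries where they do the work, as an engineer would, in place of code of your own. Each camera call takes 0.05 s, during which the arm holds its last target. There are 200 camera calls.

## Working session

There is one attempt and no reset: what is moved stays moved. The work goes in short steps, Python scripts to look and compute and a tool call to move; the robot and the scene stay as the last step left them, time stands still between calls to the robot, and variables do not carry over. Pictures are saved under pics/ and viewed, at most 10 in all, crops included, and the job is handed in when it is done.

Besides the shell and the picture viewer there is one more tool, called after "Call:" as name([rows], argument=value, ...), one row to a line, values as JSON. play_rows: Moves the arm, as the interface text tells. Shift numbers are shares of 0.05 m and turn numbers shares of 8 degrees, none past 1 either way. Its arguments: {"type":"object","properties":{"series":{"type":"array"},"force":{"type":"number"}},"required":["series"]}

```bash
mkdir -p pics
cat > h.py <<'E'
import numpy as np, cv2, pickle
from station import ctrl, imaging
from scipy.spatial.transform import Rotation as R
def shot(name,fn):
    o=ctrl.get_obs(); im=imaging.get_image(name); cv2.imwrite('pics/'+fn+'.png',im['color'])
    K=np.array([[im['fx'],0,im['cx']],[0,im['fy'],im['cy']],[0,0,1]])
    if 'extrinsics' in im: E=np.array(im['extrinsics'])
    else:
        T=np.eye(4);T[:3,:3]=R.from_rotvec(o['tool_rot']).as_matrix();T[:3,3]=o['tool_pos']
        E=np.linalg.inv(T@np.array(im['hand_eye']))
    pickle.dump((K,np.array(im['D']),E),open('pics/'+fn+'.pkl','wb'));return im['color']
def world(fn,px,z):
    K,D,E=pickle.load(open('pics/'+fn+'.pkl','rb'))
    px=np.array(px,float).reshape(-1,1,2);n=cv2.undistortPoints(px,K,D)[:,0]
    d=np.c_[n,np.ones(len(n))]@E[:3,:3];c=-E[:3,:3].T@E[:3,3]
    z=np.broadcast_to(z,len(d));return c+d*((z-c[2])/d[:,2])[:,None]
def proj(fn,P):
    K,D,E=pickle.load(open('pics/'+fn+'.pkl','rb'))
    return cv2.projectPoints(np.array(P,float),cv2.Rodrigues(E[:3,:3])[0],E[:3,3],K,D)[0][:,0]
E
python3 - <<'E'
from h import *
shot('top','top0');shot('scene','scene0');o=ctrl.get_obs();print(o['tool_pos'],o['tool_rot'],o['contact_force'],o['opening'],o['t'])
E
```

```text
[ 0.17310183 -0.59996339  0.23018476] [-3.10882091e+00 -4.39330136e-01  1.29101231e-05] [ 0.27526929  0.07765455 -0.13868056] 0.08541469245223947 0.1
```

View pics/top0.png

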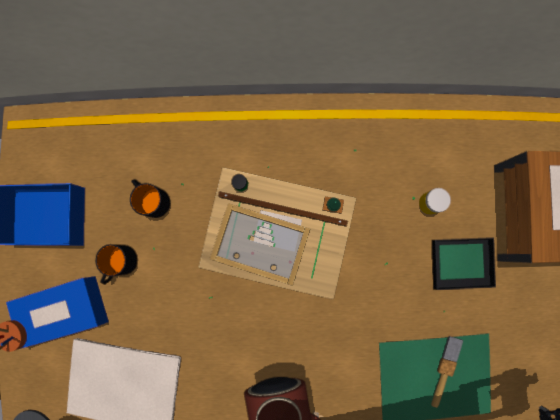

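View pics/scene0.png

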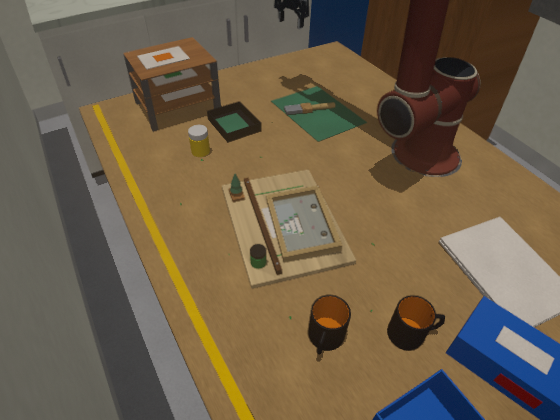

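The top view shows the board with corners near (222,168), (356,197), (333,298), (199,268). The frame is shifted toward the left (+y) side, with its holes at about (237,256) and (274,267). I'll zoom in to get better pixels.

Run:
```python
from h import *
im=cv2.imread('pics/top0.png')[155:305,185:370]
cv2.imwrite('pics/c0.png',cv2.resize(im,None,fx=4,fy=4,interpolation=cv2.INTER_CUBIC))
px=[(222,168),(356,197),(333,298),(199,268)]
P=world('top0',px,.018);print(P.round(4))
```

```text
[[ 0.7416  0.1816  0.018 ]
 [ 0.6617 -0.168   0.018 ]
 [ 0.4015 -0.1052  0.018 ]
 [ 0.4799  0.2414  0.018 ]]
```

View pics/c0.png

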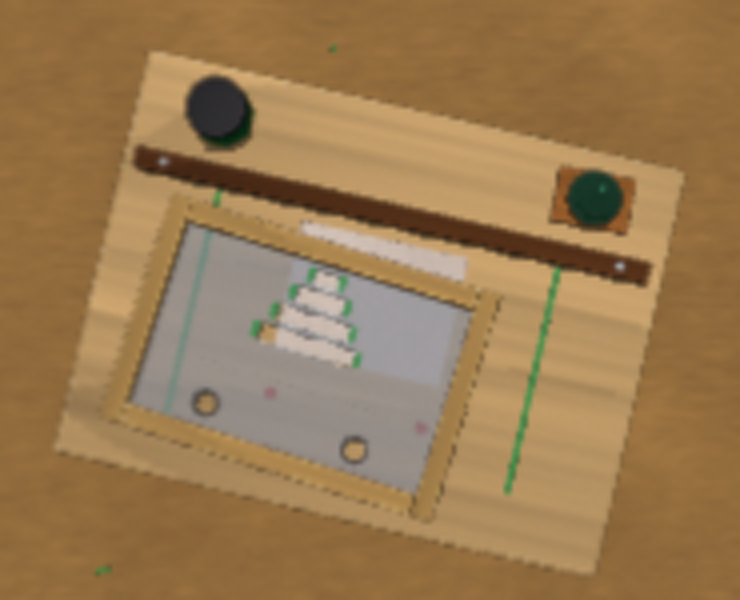

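```bash
cat >> h.py <<'E'
from scipy.optimize import least_squares
def fit2(model,W):
    f=lambda p:((np.array(model)@np.array([[np.cos(p[2]),np.sin(p[2])],[-np.sin(p[2]),np.cos(p[2])]])+p[:2])-W).ravel()
    s=least_squares(f,[.55,.05,.2]);return s.x,s.fun
def rel(b,xy):
    c,s=np.cos(b[2]),np.sin(b[2]);return (np.array(xy)-b[:2])@np.array([[c,-s],[s,c]])
E
python3 - <<'E'
from h import *
f=lambda c:(np.array(c)+.5)/4-.5+[185,155]
W=world('top0',f([(150,52),(684,172),(594,574),(56,452),(270,393),(421,428)]),[.018]*4+[.026]*2)[:,:2]
M=[(.155,.18),(.155,-.18),(-.115,-.18),(-.115,.18),(-.046,.05),(-.046,-.05)]
b,r=fit2(M,W);print(b.round(4),(r*1000).round(1))
th=.011/.15
# holes plate underside approx at height ~ raised; rim top corners
H=world('top0',f([(206,403),(355,450)]),.03)[:,:2]
C=world('top0',f([(107,412),(180,198),(500,296),(425,517)]),[.053,.042,.042,.053])[:,:2]
print('holes',rel(b,H).round(4));print('corners',rel(b,C).round(4))
FM=[(-.075,.11),(.075,.11),(.075,-.11),(-.075,-.11)]
fr,r=fit2(FM,C);print('frame',fr.round(4),(r*1000).round(1),rel(b,fr[:2]),fr[2]-b[2])
o=ctrl.get_obs();Rt=R.from_rotvec(o['tool_rot']).as_matrix();print(Rt.round(3),o['tool_pos'])
E
```

```text
[ 0.5519  0.0425 -0.2302] [ 1.3  1.1  1.7 -1.1 -2.3 -1.   0.1  1.6 -0.4 -0.  -0.3 -0.6]
holes [[-0.061   0.0885]
 [-0.0687 -0.0114]]
corners [[-0.0797  0.1458]
 [ 0.0631  0.1331]
 [ 0.047  -0.0797]
 [-0.0987 -0.0642]]
frame [ 0.543   0.0793 -0.3174] [-1.5  4.6  4.9  2.6  0.4 -2.8 -3.8 -4.4] [-0.01708449  0.03374686] -0.08722211803969851
[[ 0.961  0.277 -0.   ]
 [ 0.277 -0.961  0.002]
 [ 0.    -0.002 -1.   ]] [ 0.17310183 -0.59996339  0.23018476]
```

Call:
play_rows([
  [0.6,[0.77,-0.86,0],[0,0,0]],
  [0.6,[0.77,-0.86,0],[0,0,0]],
  [0.6,[0.77,-0.86,0],[0,0,0]],
  [0.6,[0.77,-0.86,0],[0,0,0]],
  [0.6,[0.77,-0.86,0],[0,0,0]],
  [0.6,[0.77,-0.86,0],[0,0,0]],
  [0.6,[0.77,-0.86,0],[0,0,0]],
  [0.6,[0.77,-0.86,0],[0,0,0]],
])

```text
t: 1.1
tool_pos: [0.3741, -0.1828, 0.231]
tool_rot: [3.111, 0.439, 0.0]
contact_force: [0.3, -0.0, -0.1]
opening: 0.0515
grip_force: 0.0
```

Call:
play_rows([
  [0.6,[0.77,-0.86,0],[0,0,0]],
  [0.6,[0.77,-0.86,0],[0,0,0]],
  [0.6,[0.77,-0.86,0],[0,0,0]],
  [0.6,[0.77,-0.86,0],[0,0,0]],
  [0.6,[0.77,-0.86,0],[0,0,0]],
  [0.6,[0.77,-0.86,0],[0,0,0]],
  [0.6,[0.77,-0.86,0],[0,0,0]],
  [0.6,[0.77,-0.86,0],[0,0,0]],
])

```text
t: 2.1
tool_pos: [0.5747, 0.2331, 0.2307]
tool_rot: [3.11, 0.44, -0.001]
contact_force: [-0.6, -0.8, 0.0]
opening: 0.0512
grip_force: 0.0
```

Call:
play_rows([
  [0.6,[0,0,0],[0,0,-0.95]],
  [0.6,[0,0,0],[0,0,-0.95]],
  [0.6,[0,0,0],[0,0,-0.95]],
  [0.6,[0,0,0],[0,0,-0.95]],
  [0.6,[0,0,0],[0,0,-0.95]],
  [0.6,[0,0,0],[0,0,-0.95]],
  [0.6,[0,0,0],[0,0,-0.95]],
  [0.6,[0,0,0],[0,0,-0.95]],
])

```text
t: 3.1
tool_pos: [0.574, 0.2312, 0.2306]
tool_rot: [-2.456, -1.958, 0.002]
contact_force: [-0.1, -0.5, 0.1]
opening: 0.0513
grip_force: 0.0
```

```bash
cat >> h.py <<'E'
B=np.array([.5519,.0425,-.2302])
def pose():
    o=ctrl.get_obs();Rt=R.from_rotvec(o['tool_rot']).as_matrix()
    xr=rel(B,o['tool_pos'][:2]);yaw=np.arctan2(Rt[1,0],Rt[0,0])-B[2]
    print('t',round(o['t'],2),'board xy',xr.round(4),'z',round(o['tool_pos'][2],4),'yaw rel',np.degrees(yaw).round(2),'tilt',Rt[:2,2].round(4),'F',np.round(o['contact_force'],1));return o
E
python3 - <<'E'
from h import *
pose();shot('wrist','w1')
E
```

```text
t 3.1 board xy [-0.0215  0.1887] z 0.2306 yaw rel 90.32 tilt [-0.0012 -0.0003] F [-0.1 -0.5  0.1]
```

View pics/w1.png

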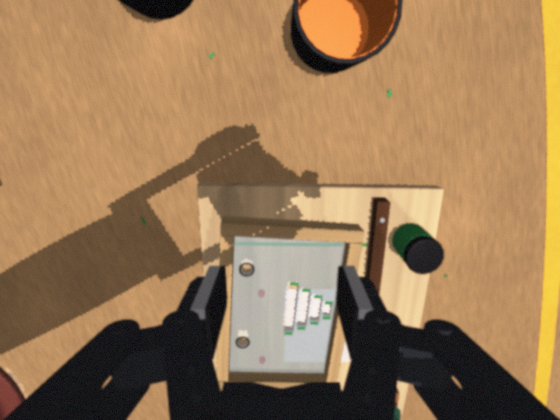

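Wrist view: pins at (261,293) and (262,359), holes at (247,268) and (242,342), board corners at (198,184) and (442,187). The clearance to the mug is good.

Run:
```python
from h import *
W=world('w1',[(198,184),(442,187),(261,293),(262,359),(247,268),(242,342)],[.018,.018,.026,.026,.031,.031])[:,:2]
print(rel(B,W).round(4))
b,r=fit2([(-.115,.18),(.155,.18),(-.046,.05),(-.046,-.05)],W[:4]);print(b.round(4),(r*1e3).round(1))
print(rel(b,W[4:]).round(4))
```

```text
[[-0.1107  0.1827]
 [ 0.1553  0.1814]
 [-0.0439  0.0537]
 [-0.0441 -0.0442]
 [-0.0589  0.089 ]
 [-0.0681 -0.0134]]
[ 0.5543  0.0454 -0.2355] [-1.3  1.6  2.5  0.5 -0.2 -0.  -1.  -2.1]
[[-0.061   0.0854]
 [-0.0697 -0.0171]]
```

Call:
play_rows([
  [0.6,[0,0,0.8],[0,0,0.05]],
  [0.6,[0,0,0.8],[0,0,0]],
  [0.6,[0,0,0.8],[0,0,0]],
  [0.6,[0,0,0.8],[0,0,0]],
  [0.6,[0,0,0.6],[0,0,0]],
  [0.6,[0,0,0.26],[0,0,0]],
  [0.6,[0,0,0],[0,0,0]],
])

```text
t: 4.03
tool_pos: [0.5738, 0.2311, 0.0275]
tool_rot: [-2.467, -1.943, 0.003]
contact_force: [-0.2, 0.3, 0.8]
opening: 0.0515
grip_force: 0.0
```

```bash
sed -i 's/^B=.*/B=np.array([.553,.044,-.2325])/' h.py
python3 - <<'E'
from h import *
pose();shot('scene','s2')
im=cv2.imread('pics/s2.png')[160:290,215:365];cv2.imwrite('pics/s2c.png',cv2.resize(im,None,fx=5,fy=4.5,interpolation=cv2.INTER_CUBIC))
E
```

```text
t 4.03 board xy [-0.0229  0.1869] z 0.0275 yaw rel 89.77 tilt [-0.0018 -0.0005] F [-0.2  0.3  0.8]
```

View pics/s2c.png

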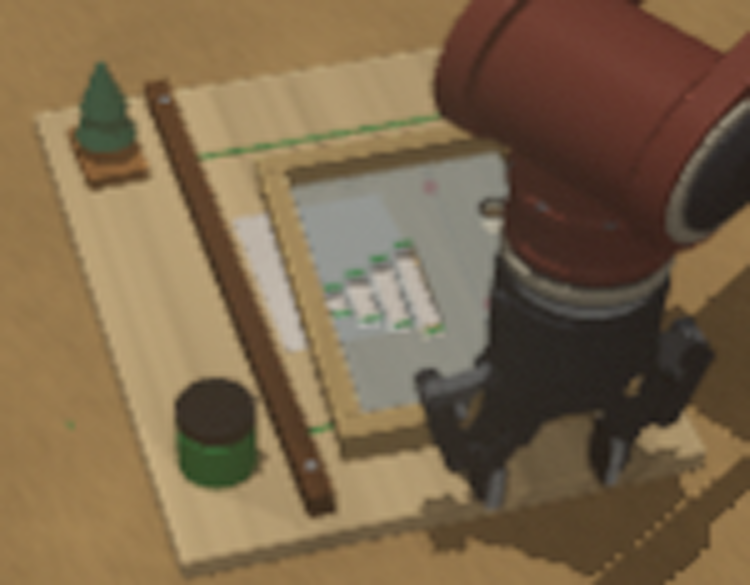

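The fingers are beyond the frame's +y end and clear of the rim. Starting the push along −y.

Call:
play_rows([
  [0.6,[-0.12,0,0.02],[0,0,0]],
  [0.6,[-0.12,0,0],[0,0,0]],
  [0.6,[-0.1,0,0],[0,0,0]],
  [0.6,[-0.06,0,0],[0,0,0]],
  [0.6,[-0.06,0,0],[0,0,0]],
  [0.6,[-0.06,0,0],[0,0,0]],
  [0.6,[-0.06,0,0],[0,0,0]],
  [0.6,[-0.06,0,0],[0,0,0]],
])

```text
t: 5.08
tool_pos: [0.567, 0.2005, 0.0274]
tool_rot: [-2.467, -1.944, -0.001]
contact_force: [0.2, 2.9, -0.2]
opening: 0.0513
grip_force: 1.0
```

Call:
play_rows([
  [0.6,[-0.06,0,0],[0,0,0]],
  [0.6,[-0.06,0,0],[0,0,0]],
  [0.6,[-0.06,0,0],[0,0,0]],
  [0.6,[-0.06,0,0],[0,0,0]],
  [0.6,[-0.06,0,0],[0,0,0]],
  [0.6,[-0.06,0,0],[0,0,0]],
  [0.6,[0,0,0],[0,0,0]],
])

```text
t: 5.95
tool_pos: [0.5626, 0.1819, 0.0271]
tool_rot: [2.467, 1.944, -0.002]
contact_force: [-0.2, -0.1, -0.2]
opening: 0.051
grip_force: 0.0
```

Run:
```python
from h import *
pose();shot('wrist','w2');shot('top','t2')
im=cv2.imread('pics/t2.png')[155:305,185:370]
a=cv2.resize(im,(462,374),interpolation=cv2.INTER_CUBIC)
cv2.imwrite('pics/w2c.png',cv2.imread('pics/w2.png'))
```

```text
t 5.95 board xy [-0.0225  0.1364] z 0.0271 yaw rel 89.82 tilt [-0.0004 -0.0012] F [-0.2 -0.1 -0.2]
```

View pics/w2c.png

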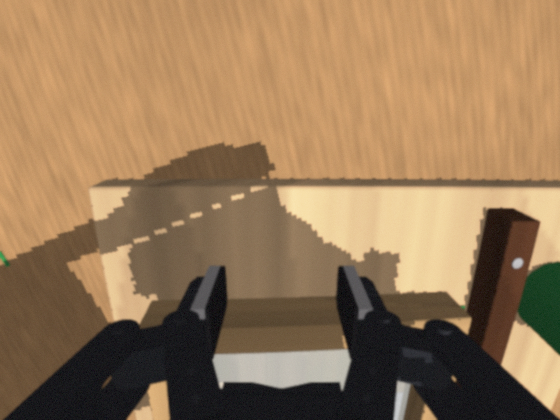

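The wrist view shows the frame's end square against both fingers and parallel to the board edge. About 14 mm remains along y.

Call:
play_rows([
  [0.6,[-0.05,0,0],[0,0,0]],
  [0.6,[-0.05,0,0],[0,0,0]],
  [0.6,[-0.05,0,0],[0,0,0]],
  [0.6,[-0.05,0,0],[0,0,0]],
  [0.6,[-0.05,0,0],[0,0,0]],
  [0.6,[0,0,0],[0,0,0]],
])

```text
t: 6.8
tool_pos: [0.5597, 0.17, 0.0273]
tool_rot: [2.467, 1.944, -0.001]
contact_force: [-0.6, -0.4, -0.3]
opening: 0.0512
grip_force: 0.0
```

Call:
play_rows([
  [0.6,[0.4,0,0],[0,0,0]],
  [0.6,[0.4,0,-0.2],[0,0,0]],
  [0.6,[0,0,-1],[0,0,0]],
  [0.6,[0,-0.5,-1],[0,0,0]],
  [0.6,[0,-1,0],[0,0,0.9]],
  [0.6,[0,-1,0],[0,0,0.9]],
])

```text
t: 7.55
tool_pos: [0.4493, 0.2463, 0.1397]
tool_rot: [2.695, 1.614, 0.005]
contact_force: [0.0, 0.7, 0.2]
opening: 0.0512
grip_force: 0.0
```

Run:
```python
from h import *
pose();shot('top','t3')
im=cv2.imread('pics/t3.png')[155:305,185:370];cv2.imwrite('pics/t3c.png',cv2.resize(im,None,fx=4,fy=4,interpolation=cv2.INTER_CUBIC))
```

```text
t 7.55 board xy [-0.1475  0.173 ] z 0.1397 yaw rel 75.18 tilt [0.0032 0.0014] F [0.  0.7 0.2]
```

View pics/t3c.png

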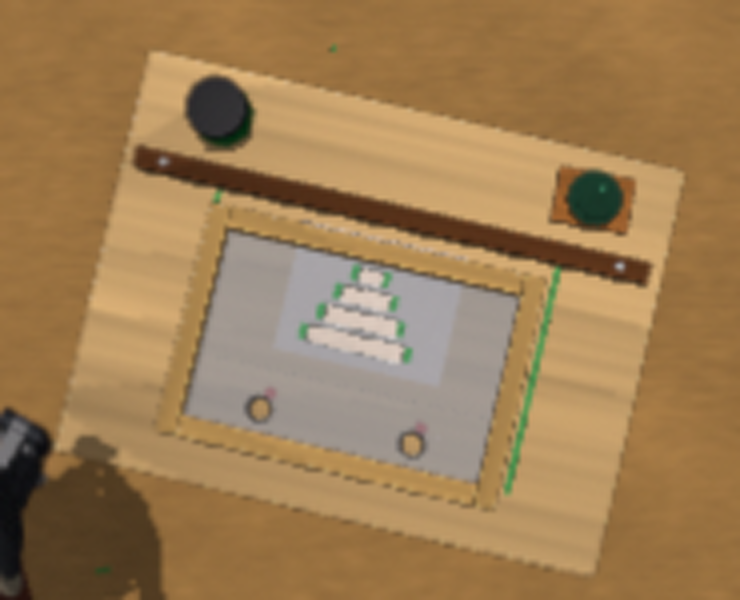

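The top view shows the frame square to the board. The holes are at crop (259,408) and (412,444), the pins at (270,393) and (421,428).

Run:
```python
from h import *
f=lambda c:(np.array(c)+.5)/4-.5+[185,155]
H=rel(B,world('t3',f([(259,408),(412,444)]),.028)[:,:2]);P=rel(B,world('t3',f([(270,393),(421,428)]),.026)[:,:2])
print(H.round(4),P.round(4),(H-P).round(4))
```

```text
[[-0.0573  0.0529]
 [-0.0576 -0.0478]] [[-0.0464  0.0483]
 [-0.0464 -0.0511]] [[-0.0109  0.0045]
 [-0.0112  0.0033]]
```

Call:
play_rows([
  [0.6,[0,0,0],[0,0,1]],
  [0.6,[0,0,0],[0,0,1]],
  [0.6,[0,0,0],[0,0,1]],
  [0.6,[0,0,0],[0,0,1]],
  [0.6,[0,0,0],[0,0,1]],
  [0.6,[0,0,0],[0,0,1]],
  [0.6,[0,0,0],[0,0,1]],
  [0.6,[0,0,0],[0,0,1]],
])

```text
t: 8.6
tool_pos: [0.4498, 0.246, 0.1384]
tool_rot: [-3.141, 0.057, -0.002]
contact_force: [0.5, 0.4, -0.7]
opening: 0.0512
grip_force: 0.0
```

Call:
play_rows([
  [0.6,[0,0,0],[0,0,0.7]],
  [0.6,[0,0,0],[0,0,0.7]],
  [0.6,[0.1,0.8,0],[0,0,0]],
  [0.6,[0.1,0.8,0],[0,0,0]],
  [0.6,[0.1,0.9,0],[0,0,0]],
  [0.6,[0,0.9,0],[0,0,0]],
  [0.6,[0,0,0],[0,0,0]],
])

```text
t: 9.48
tool_pos: [0.4259, 0.0746, 0.1384]
tool_rot: [-3.12, 0.363, -0.003]
contact_force: [0.6, 1.4, -0.1]
opening: 0.0512
grip_force: 0.0
```

```bash
python3 -c "
from h import *
pose()"
```

```text
t 9.47 board xy [-0.1307  0.0005] z 0.1384 yaw rel 0.04 tilt [ 0.0017 -0.0001] F [ 0.6  1.4 -0.1]
```

Call:
play_rows([
  [0.6,[0,0,0.8],[0,0,0]],
  [0.6,[0,0,0.8],[0,0,0]],
  [0.6,[0,0,0.6],[0,0,0]],
  [0.6,[0.17,0,0],[0,0,0]],
  [0.6,[0.17,0,0],[0,0,0]],
  [0.6,[0.1,0,0],[0,0,0]],
  [0.6,[0.05,0,0],[0,0,0]],
  [0.6,[0.05,0,0],[0,0,0]],
])

```text
t: 10.48
tool_pos: [0.4523, 0.0694, 0.0278]
tool_rot: [-3.121, 0.359, -0.001]
contact_force: [0.7, 0.7, -0.8]
opening: 0.0512
grip_force: 0.0
```

Call:
play_rows([
  [0.6,[0.04,0,0],[0,0,0]],
  [0.6,[0.04,0,0],[0,0,0]],
  [0.6,[0.04,0,0],[0,0,0]],
  [0.6,[0.04,0,0],[0,0,0]],
])

```text
t: 10.98
tool_pos: [0.4592, 0.0677, 0.0271]
tool_rot: [3.121, -0.359, -0.002]
contact_force: [-3.0, 1.1, 1.1]
opening: 0.0514
grip_force: 1.1
```

```bash
python3 -c "
from h import *
pose()"
```

```text
t 10.97 board xy [-0.0967  0.0014] z 0.0271 yaw rel 0.2 tilt [-0.0014  0.0001] F [-3.   1.1  1.1]
```

Contact made at about 3 N. Continuing slowly.

Call:
play_rows([
  [0.6,[0.04,0,0],[0,0,0]],
  [0.6,[0.04,0,0],[0,0,0]],
  [0.6,[0.04,0,0],[0,0,0]],
  [0.6,[0.03,0,0],[0,0,0]],
])

```text
t: 11.48
tool_pos: [0.4671, 0.0659, 0.0272]
tool_rot: [3.121, -0.359, 0.0]
contact_force: [-1.3, 0.4, -0.1]
opening: 0.0514
grip_force: 0.4
```

Call:
play_rows([
  [0.6,[0.02,0,0],[0,0,0]],
  [0.6,[0.02,0,0],[0,0,0]],
])

```text
t: 11.72
tool_pos: [0.4687, 0.0656, 0.0275]
tool_rot: [-3.121, 0.358, 0.001]
contact_force: [-3.4, 1.1, 2.3]
opening: 0.0515
grip_force: 1.5
```

Run:
```python
from h import *
pose();shot('top','t4');shot('scene','s4')
im=cv2.imread('pics/t4.png')[155:305,185:370];im2=cv2.imread('pics/s4.png')[160:290,215:365]
a=cv2.resize(im,(400,324),interpolation=cv2.INTER_CUBIC);b=cv2.resize(im2,(374,324),interpolation=cv2.INTER_CUBIC)
cv2.imwrite('pics/c4.png',np.hstack([a,b]))
```

```text
t 11.72 board xy [-0.087   0.0016] z 0.0275 yaw rel 0.22 tilt [-0.0008  0.0003] F [-3.4  1.1  2.3]
```

View pics/c4.png

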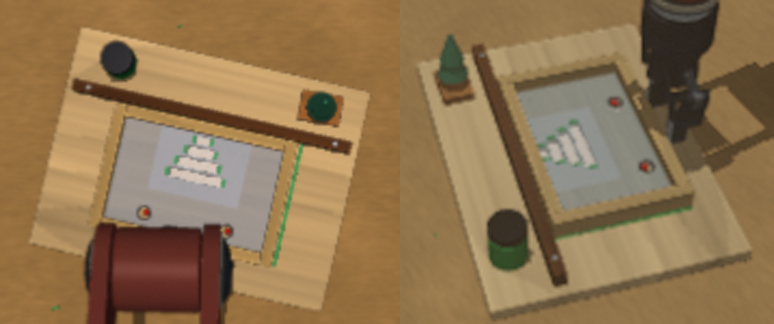

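The pins now show inside both holes, and both green lines are visible. I'll back off and check from close up.

Call:
play_rows([
  [0.6,[-0.2,0,0],[0,0,0]],
  [0.6,[-0.4,0,0],[0,0,0]],
  [0.6,[0,0,-0.8],[0,0,0]],
  [0.6,[0,0,-1],[0,0,0]],
  [0.6,[-0.5,0,-1],[0,0,0]],
  [0.6,[-1,0,-1],[0,0,0]],
  [0.6,[-1,0,0],[0,0,0]],
  [0.6,[0,0,0],[0,0,0]],
])

```text
t: 12.82
tool_pos: [0.3222, 0.0999, 0.2123]
tool_rot: [-3.12, 0.356, -0.009]
contact_force: [0.8, 0.5, 0.4]
opening: 0.0514
grip_force: 0.0
```

Run:
```python
from h import *
pose();shot('top','t5');shot('scene','s5')
im=cv2.imread('pics/t5.png')[155:305,185:370];im2=cv2.imread('pics/s5.png')[170:280,250:365]
a=cv2.resize(im,(400,324),interpolation=cv2.INTER_CUBIC);b=cv2.resize(im2,(400,383),interpolation=cv2.INTER_CUBIC)
a=cv2.copyMakeBorder(a,0,59,0,0,cv2.BORDER_CONSTANT)
cv2.imwrite('pics/c5.png',np.hstack([a,b]))
```

```text
t 12.82 board xy [-0.2375  0.0012] z 0.2123 yaw rel 0.31 tilt [0.0058 0.0004] F [0.8 0.5 0.4]
```

View pics/c5.png

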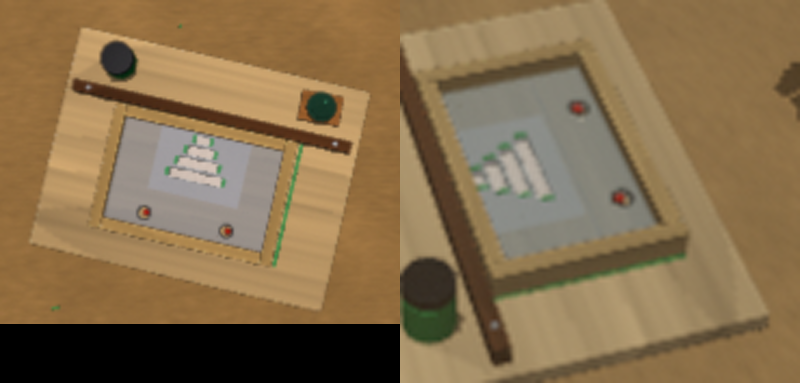

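The holes sit around the pins but slightly to the +y side. I need a close-up to tell whether the frame has fully dropped.

Run:
```python
from h import *
shot('wrist','w6')
w=cv2.imread('pics/w6.png');s=cv2.imread('pics/s5.png')
# predicted rim near-edge top corners and holes for seated
def b2w(p):
    c,q=np.cos(B[2]),np.sin(B[2]);p=np.array(p,float);return np.c_[p[:,:2]@np.array([[c,q],[-q,c]])+B[:2],p[:,2]]
pts=b2w([(-.046,.05,.026),(-.046,-.05,.026),(-.075,.11,.042),(-.075,-.11,.042),(-.075,0,.018)])
pw=proj('w6',pts);ps=proj('s5',pts);print(pw.round(0),ps.round(0))
def crop(im,c,r,S):
    x,y=np.round(c).astype(int);p=cv2.copyMakeBorder(im,200,200,200,200,cv2.BORDER_CONSTANT);return cv2.resize(p[y+200-r:y+200+r,x+200-r:x+200+r],(S,S),interpolation=cv2.INTER_CUBIC)
row1=np.hstack([cv2.resize(w,(400,300)),crop(w,pw[0],25,200)[:, :],crop(w,pw[1],25,200)][1:]+[crop(s,ps[0],12,200),crop(s,ps[1],12,200)])
row2=np.hstack([cv2.resize(w,(480,360)),crop(s,ps[2],20,320)[:,:] if 0 else cv2.resize(s[205:275,275:360],(320,360),interpolation=cv2.INTER_CUBIC)])
cv2.imwrite('pics/c6.png',np.vstack([row1,row2]))
```

```text
[[225. -28.]
 [341. -27.]
 [152.   5.]
 [414.   6.]
 [283.  10.]] [[313. 226.]
 [301. 201.]
 [332. 237.]
 [304. 181.]
 [317. 213.]]
```

View pics/c6.png

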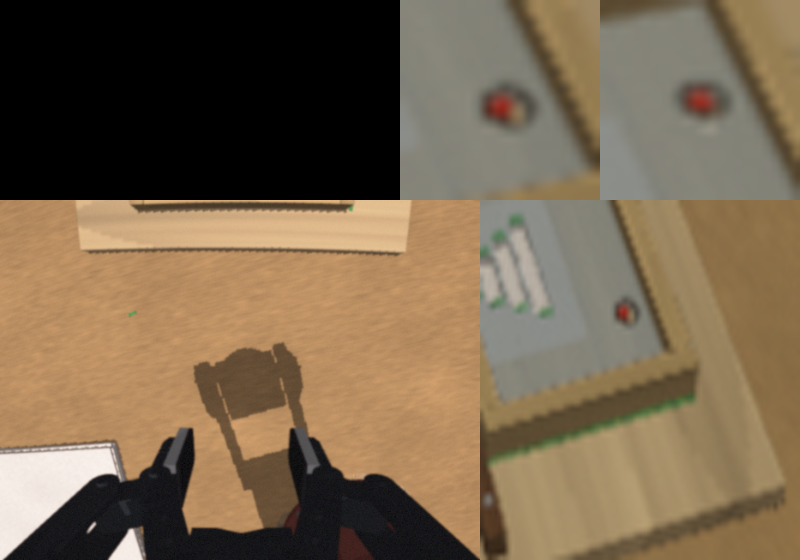

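The end face meets the green line with no gap, so the frame looks seated. I'll confirm numerically with two wrist shots from above.

Call:
play_rows([
  [0.6,[0.8,0,0],[0,0,0]],
  [0.6,[0.8,0,0],[0,0,0]],
  [0.6,[0.4,0,0],[0,0,0]],
  [0.6,[0,0,0],[0,0,0]],
  [0.6,[0,0,0],[0,0,0]],
])

```text
t: 13.6
tool_pos: [0.4207, 0.0766, 0.2106]
tool_rot: [3.121, -0.359, -0.004]
contact_force: [0.4, 1.2, 0.2]
opening: 0.0512
grip_force: 0.0
```

```bash
cat > m.py <<'E'
from h import *
import sys
n=sys.argv[1];pose();w=shot('wrist',n).astype(int)
def b2w(p):
    c,q=np.cos(B[2]),np.sin(B[2]);p=np.array(p,float);return np.c_[p[:,:2]@np.array([[c,q],[-q,c]])+B[:2],p[:,2]]
for y in(.05,-.05):
    c=proj(n,b2w([(-.046,y,.026)]))[0];x0,y0=np.round(c).astype(int);r=18
    p=w[y0-r:y0+r,x0-r:x0+r];b,g,rd=p[...,0],p[...,1],p[...,2]
    red=(rd-np.maximum(b,g)>50)
    dark=(p.max(2)<75)
    for nm,m in(('pin',red),('ring',dark)):
        k,l,s,ce=cv2.connectedComponentsWithStats(m.astype(np.uint8));
        if k<2: print(nm,'none');continue
        i=1+s[1:,4].argmax();bb=s[i];q=[x0-r+bb[0]+(bb[2]-1)/2,y0-r+bb[1]+(bb[3]-1)/2]
        print(y,nm,bb,'bbox c',q,'cen',(ce[i]+[x0-r,y0-r]).round(1),[rel(B,world(n,[q],z)[0,:2]).round(4) for z in(.024,.034)])
E
python3 m.py w7
```

```text
t 13.6 board xy [-0.1363  0.0012] z 0.2106 yaw rel 0.19 tilt [-0.0023  0.    ] F [0.4 1.2 0.2]
0.05 pin [15 13  9  9 64] bbox c [np.float64(229.0), np.float64(89.0)] cen [229.1  89.2] [array([-0.0449,  0.0493]), array([-0.0452,  0.0479])]
ring none
-0.05 pin [14 13  9  9 62] bbox c [np.float64(337.0), np.float64(90.0)] cen [337.2  89.8] [array([-0.0454, -0.0504]), array([-0.0457, -0.0489])]
ring none
```

Call:
play_rows([
  [0.6,[0.6,0,0],[0,0,0]],
  [0.6,[0.6,0,0],[0,0,0]],
  [0.6,[0,0,0],[0,0,0]],
  [0.6,[0,0,0],[0,0,0]],
])

```text
t: 14.15
tool_pos: [0.4786, 0.0633, 0.2114]
tool_rot: [-3.121, 0.358, 0.001]
contact_force: [0.3, 0.1, 0.3]
opening: 0.0513
grip_force: 0.0
```

```bash
python3 m.py w8
```

```text
t 14.15 board xy [-0.0769  0.0017] z 0.2114 yaw rel 0.23 tilt [-0.0005  0.0001] F [0.3 0.1 0.3]
0.05 pin [15 13  9  8 56] bbox c [np.float64(232.0), np.float64(153.5)] cen [232.1 153.5] [array([-0.0451,  0.0494]), array([-0.0436,  0.0479])]
ring none
-0.05 pin [15 13  8  9 54] bbox c [np.float64(334.5), np.float64(154.0)] cen [334.6 154. ] [array([-0.0451, -0.0504]), array([-0.0436, -0.0488])]
ring none
```

```bash
cat > r.py <<'E'
from h import *
import sys
C={'w7':[(229,89),(337,90)],'w8':[(232,153.5),(334.5,154)]}
for n in sys.argv[1:]:
    w=cv2.imread(f'pics/{n}.png').astype(int).max(2)
    for c in C[n]:
        x0,y0=int(c[0]),int(c[1]);r=15;p=w[y0-r:y0+r+1,x0-r:x0+r+1];t=np.median(p)*.72
        k,l,s,ce=cv2.connectedComponentsWithStats((p<t).astype(np.uint8),connectivity=8);i=1+s[1:,4].argmax();q=cv2.minEnclosingCircle(np.argwhere(l==i)[:,::-1].astype(np.float32))
        cc=np.array(q[0])+[x0-r,y0-r];print(n,c,int(t),'circle',cc.round(1),round(q[1],1),[rel(B,world(n,[cc],z)[0,:2]).round(4) for z in(.018,.026,.036)])
        if n=='w7': print('\n'.join(''.join('#' if v else '.' for v in row) for row in p<t))
E
python3 r.py w7 w8
```

```text
w7 (229, 89) 129 circle [226.6  90.6] 9.8 [array([-0.0462,  0.0525]), array([-0.0464,  0.0513]), array([-0.0466,  0.0497])]
...............................
...............................
...............................
...............................
...............................
...............................
...............................
...........####................
.........########..............
.......#######.####............
......####.......###...........
.....#####.......####..........
.....####.........###..........
....####...........###.........
....####...........###.........
....###............###.........
....###............####........
....###............####........
....###...........#####........
....###.........######.........
.....##.............##.........
.....###............##.........
.....###...........##..........
......####........##...........
.......#####...#####...........
........##########.............
..........######...............
...............................
...............................
...............................
................
[... 685 characters left out ...]
....#..............###........
.....#..............###........
.....##.......#.....###........
......##...........###.........
......##..........###..........
.......##.........###..........
........####....####...........
.........#########.............
............####...............
...............................
...............................
...............................
...............................
...............................
w8 (232, 153.5) 122 circle [230.  155.1] 9.1 [array([-0.0476,  0.0523]), array([-0.0463,  0.0511]), array([-0.0448,  0.0496])]
w8 (334.5, 154) 120 circle [333.3 155. ] 9.1 [array([-0.047 , -0.0502]), array([-0.0458, -0.049 ]), array([-0.0442, -0.0475])]
```

```bash
cat > q.py <<'E'
from h import *
for n,C in {'w1':[(247,268),(242,342)],'w7':[(226.6,90.6),(335.5,90.4)],'w8':[(230,155),(333,155)]}.items():
    w=cv2.imread(f'pics/{n}.png').astype(int).max(2);cs=[]
    for c in C:
        x0,y0=int(c[0]),int(c[1]);r=11 if n=='w1' else 15;p=w[y0-r:y0+r+1,x0-r:x0+r+1];t=np.median(p)*.72
        k,l,s,ce=cv2.connectedComponentsWithStats((p<t).astype(np.uint8));i=1+s[1:,4].argmax();q=cv2.minEnclosingCircle(np.argwhere(l==i)[:,::-1].astype(np.float32))
        cs.append(np.array(q[0])+[x0-r,y0-r])
    for z in np.arange(.016,.040,.004):
        W=world(n,cs,z);print(n,round(z,3),round(1e3*np.linalg.norm(W[0]-W[1]),1),end=' | ')
    print()
E
python3 q.py
```

```text
w1 0.016 104.8 | w1 0.02 103.6 | w1 0.024 102.5 | w1 0.028 101.3 | w1 0.032 100.1 | w1 0.036 99.0 | 
w7 0.016 102.7 | w7 0.02 101.5 | w7 0.024 100.3 | w7 0.028 99.0 | w7 0.032 97.8 | w7 0.036 96.6 | 
w8 0.016 103.2 | w8 0.02 102.0 | w8 0.024 100.7 | w8 0.028 99.5 | w8 0.032 98.3 | w8 0.036 97.1 |
```

The ring height went from 32 mm at the start to about 25 mm, which matches a seated frame. The holes are about 2 mm off the pins, within the play.

```bash
python3 -c "
from station import ctrl
print(ctrl.finish_job())"
```

```text
the job is handed in; nothing more can be done
None
```

I pushed the stencil frame up to the fence until both holes dropped over the pins, then handed the job in at about 14 s. By the last camera check it lies flat, with each hole about 2 mm off its pin and the fingers clear; the judge's verdict was not shown.

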